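# Reset the length stop on a fence rail to another notch

## Task

Set the length stop on the bench fence for the next batch: squeeze its sprung lever towards the fixed post to lift the tooth, keep it squeezed while you slide the stop along the rail to the notch nearest the standing peg, then let go so that the tooth drops fully home in that notch. The peg shows the place only roughly, so feel for the notch, pushing gently and never forcing the tooth against the rack; leave the other things on the bench alone.

Things in the scene. Friction and masses are not known exactly. Their poses are not given: they have to be found in the camera images.
- fence: Fixed plywood board 140 x 500 x 12 mm with two aluminium rails (tops 34 mm above the bench), a 26 mm wide channel between them. Origin: middle of the board's underside, on the bench. y runs along the rails, x across, z up. Four small wooden index blocks stand on its +x side at about y = -120, -60, +60 and +120 mm; one carries a dowel.
- rack (a point): Middle of the start notch at the fence's y = 0, level with the top of the steel rack in the channel (30 mm above the bench). All five notches are alike: 11 mm long along y, over 5 mm deep; the rack is flat between them. One other notch lies near each index block, up to 19 mm off either way along y, differing every time.
- peg: The index block with the standing dowel: wood block 26 x 26 x 12 mm fixed on the board, 52 mm to the +x side of the rail's middle; dowel 12 mm thick, up to 87 mm above the bench. It marks the wanted notch, the nearest one: its middle lies within 19 mm of it either way along y. The other blocks are bare. Origin: middle of the block's underside; axes parallel to the fence's.
- stop (a joint): Position of the stop along the rails in m, positive along the fence's y; 0 at the start, latched in the start notch; ends of travel -0.158 and +0.158. Grey frame of about 0.5 kg; slides with about 5 N drag (9 to 12 N with the tooth riding on the rack) and stays where it is left.
- lever (a joint): Angle of the squeeze lever in rad: 0 = out, tooth home 5 mm deep in a notch; about 0.125 = tooth resting on the rack between notches; 0.20 = fully squeezed against its stop, tooth 3 mm clear of the rack. Sprung outwards: its bar takes about 3 N to start moving, 5 N when fully squeezed.
- tooth: Steel tooth on the lever's arm, in the channel: 14 x 8 x 9 mm, 8 along y, so 1.5 mm play each way in a notch. Origin: middle of its lower face. With the lever out it lies at the fence's y = value of joint stop. Pushing the post towards +y against a notch wall keeps it down; pushing the lever bar towards -y lifts it. Over 40 N on it damages the rack.
- grip (a point): On the frame, 95 mm above the bench, 60 mm to the -y side of the tooth: midway between the outer faces of post and lever bar when FULLY SQUEEZED (40.5 mm apart; 53 mm with the lever out). Only the lever moves: coupled fingers that close centred here meet the post last; centred elsewhere they push the frame against its notch before the tooth is clear. The frame below is 58 mm high.
- post_face (a point): Middle of the outer (-y) face of the stop's fixed grey post, 95 mm above the bench. The post is 28 mm wide (x), 12 mm thick (y), its top 113 mm above the bench. It is free to be pushed from here towards +y.
- lever_bar (a point): Centre of the lever's black round bar, 14 mm thick, 34 mm long along x, on the +y side of the post: 95 mm above the bench and 46 mm to the +y side of post_face with the lever out; it swings about 12.5 mm towards the post when squeezed, at the same height.
- glue_jar: Bystander: closed white jar 64 mm wide, 85 mm tall, loose on the bench. Origin: middle of its underside.
- offcut: Bystander: loose wooden batten 34 x 160 x 22 mm. Origin: middle of its underside.
- ear_defenders: Bystander: black ear defenders lying on the bench, 180 x 180 x 74 mm. Origin: on the bench between the cups.

How it is judged:
By the outcome, as a careful person would: the job done as asked, in the order asked, and still so for the second after the job is handed in, with the robot touching nothing.
It also fails if it takes over 72 s, if anything falls off the work surface, if the arm or the gripper's body presses on something with over 40 N, if the wrist force passes 120 N, or if a joint passes its speed limit or range.

## Robot

A 6-joint arm with a two-finger parallel gripper is mounted at the origin on the work surface. World frame = base frame: x ahead of the robot, y to its left, z up, the work surface at z = 0. Lengths are in m, angles in rad, forces in N, time in s.
With the tool pointing down it reaches from about 0.325 to 1 m from the base axis. Payload 5.1 kg.
Tool frame: the origin (TCP) lies midway between the tips of the shut fingers; the grasp point (between the pads) lies behind it (ctrl.hold_point_z is the z of the grasp point in the tool frame, in m); z points along the fingers, y is the line along which they close (so a half turn about z gives the same grasp; the last joint's range is limited). The gripper opens to 85 mm and grips with 20 to 120 N. Pads are 22 mm wide; open, the fingers measure 114 mm over their backs; the gripper's body (76 mm by 85 mm) begins 54 mm behind the grasp point. The pads swing forward as they close: fully open they stand 13 mm farther back than shut.
Start: joints at [1.068, 0.124, 1.65, -0, 1.367, -0.083], TCP at [0.265, 0.594, 0.231] pointing down, gripper open.
Joint ranges: [-2.61, 2.61], [-1.02, 2.33], [0.03, 2.71], [-1.35, 4.49], [0.32, 2.68], [-2.91, 2.91]. Speed limits (rad/s): [2.57, 2.57, 3.14, 3.14, 3.14, 3.14].

## Interface

Orientations are given as [roll, pitch, yaw] about the fixed x, y, z axes, in that order (R = Rz(yaw) Ry(pitch) Rx(roll)).
In Python, from station import ctrl gives the robot as it stands.
- The arm moves only by the tool carry_out, never from a script. Its argument "plan" is text: rows parted by semicolons, each of 5 numbers parted by spaces: the finger opening in cm, from 0 to 8.54, then the shift along the tool's x, y, z in cm, then the turn about the tool's z in rad. In form: claw dx dy dz yaw; .... A call has 1 to 12 rows; each row is the pose to reach, as a shift and turn from the pose commanded when the call began, along the tool's axes at that moment; what a row does not reach only later rows make up. A row lasts 1/12 s, in which the tool goes at most 41.7 mm and 7.16 degrees, less where a joint would pass 70% of its speed; a pose out of reach is approached as far as the arm can. A call with a gripper value outside its range is refused whole. The fingers move at their own pace and stop on an object; "newtons" is the grip in N (left out, the last holds). Time passes only in rows, so rows that repeat a pose let the fingers close. It gives the time, the measured TCP pose, the force, the opening and the grip force at its end, in the units of the state.
- ctrl.read_state(): the state, without advancing time (a new reading comes with each control period).
- ctrl.snapshot(name): name is "side" or "top" or "wrist"; returns (picture, depth): 420x560x3 uint8, red, green, blue; 420x560 float32, m along the optical axis (not along the pixel's ray), 0 where there is no reading.
- ctrl.camera_model(name): a dict with "K" (3x3 intrinsics, pixels), "origin" and "rotation" of the camera in the world. Camera axes: x right, y down, z forward; pixel columns grow to the right and rows downward; lengths in m; the calibration is good to about 2 mm. A picture is of the moment at which its call begins: read the wrist's pose just before it. camera_model takes no time and is no camera call; for the wrist camera it gives the pose at the moment of the call.
- ctrl.sign_off(): hands the job in; it is judged then, once.
The state is a dict: "t": time; "joint_pos": joint angles; "joint_vel": joint speeds; "joint_efforts": joint torques, N m; "eef_pos": TCP position; "orientation": TCP orientation; "contact_force": force on the tool from outside, world axes, zero at the start; "wrist_torque": the same for the moment, N m; "gripper_width": finger opening in m; "finger_force": force on a finger pad.
Only numpy, scipy, OpenCV 4.12 (cv2) and the standard library are available. Lean on these libraries where they do the work, as an engineer would, in place of code of your own. Each camera call takes 0.05 s, during which the arm holds its last target. There are 200 camera calls.

## Working session

There is one attempt and no reset: what is moved stays moved. The work goes in short steps, Python scripts to look and compute and a tool call to move; the robot and the scene stay as the last step left them, time stands still between calls to the robot, and variables do not carry over. Pictures are saved under pics/ and viewed, at most 10 in all, crops included, and the job is handed in when it is done.

Besides the shell and the picture viewer there is one more tool, called after "Request:" by a JSON object that holds its "method" and its "body". carry_out: Moves the arm, as the interface text tells. Its arguments: {"type":"object","properties":{"plan":{"type":"string"},"newtons":{"type":"number"}},"required":["plan"]}

```bash
ls; mkdir -p pics; python3 - <<'E'
from station import ctrl
import cv2,numpy as np,pickle
s=ctrl.read_state();print({k:np.round(v,3) for k,v in s.items()},ctrl.hold_point_z)
d={}
for n in("top","side"):
    m=ctrl.camera_model(n);p,z=ctrl.snapshot(n);d[n]=(p,z,m)
    cv2.imwrite(f"pics/{n}0.png",p[:,:,::-1]);print(n,m["K"][0],m["origin"])
pickle.dump(d,open("d0.pkl","wb"))
E
```

```text
pics
{'t': np.float64(0.0), 'joint_pos': array([ 1.068,  0.125,  1.652, -0.   ,  1.368, -0.083]), 'joint_vel': array([-0.001,  0.001,  0.001, -0.001,  0.001, -0.001]), 'joint_efforts': array([-2.0000e-03, -4.2362e+01, -3.6545e+01, -0.0000e+00,  7.0000e-03,
        0.0000e+00]), 'eef_pos': array([0.265, 0.593, 0.23 ]), 'orientation': array([-3.139, -0.   ,  2.722]), 'contact_force': array([-0.599,  0.51 ,  0.247]), 'wrist_torque': array([ 0.031,  0.011, -0.015]), 'finger_force': np.float64(0.0), 'gripper_width': np.float64(0.085)} -0.0187
top [452.42493266   0.         283.40340151] [0.45449032 0.01105677 0.79436269]
side [399.06545117   0.         276.76459932] [0.43939441 0.55434802 0.39258842]
```

View pics/top0.png

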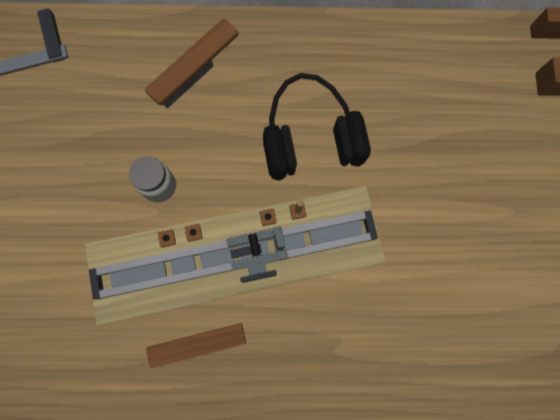

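View pics/side0.png

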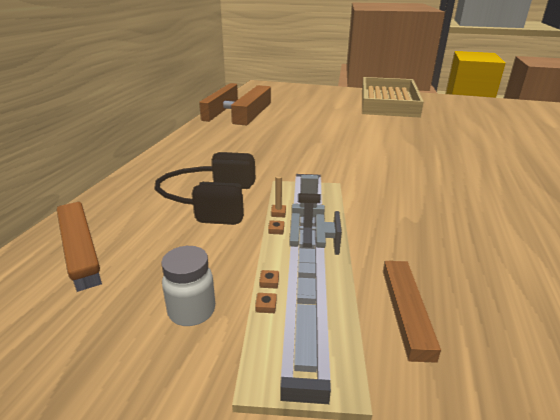

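The top view shows the fence tilted slightly, with its blocks on the upper side at (167,238), (193,232), (268,217) and (298,210). The dowel is on the rightmost block. The post is near (280,238), the black lever bar near (254,244), and notches show as breaks in the rack. I'll enlarge it and compute the pose.

```bash
cat > h.py <<'E'
import numpy as np,cv2,pickle
from scipy.spatial.transform import Rotation as Rot
def ray(m,px,z):
    K,o,R=np.array(m["K"]),np.array(m["origin"]),np.array(m["rotation"])
    px=np.atleast_2d(px).astype(float)
    d=np.c_[px,np.ones(len(px))]@np.linalg.inv(K).T@R.T
    return o+d*((z-o[2])/d[:,2])[:,None]
def world(m,depth):
    v,u=np.mgrid[:depth.shape[0],:depth.shape[1]]
    c=np.dstack([u,v,np.ones_like(u)])@np.linalg.inv(np.array(m["K"])).T*depth[...,None]
    return c@np.array(m["rotation"]).T+np.array(m["origin"])
E
python3 - <<'E'
from h import *
p,z,m=pickle.load(open("d0.pkl","rb"))["top"]
W=world(m,z)
hsv=cv2.cvtColor(p,cv2.COLOR_RGB2HSV)
# board: height 8..17mm
roi=np.zeros(z.shape,bool);roi[180:330,75:400]=1
b=((W[...,2]>.007)&roi).astype(np.uint8)
b=cv2.morphologyEx(b,cv2.MORPH_OPEN,np.ones((5,5)))
c=max(cv2.findContours(b,0,2)[0],key=cv2.contourArea)
r=cv2.minAreaRect(c);bx=cv2.boxPoints(r);print("board px",r)
w=ray(m,bx,.012);print(w.round(4),np.linalg.norm(np.diff(w,axis=0),axis=1))
bl=((W[...,2]>.019)&(W[...,2]<.03)&roi&(hsv[...,1]>120)).astype(np.uint8)
for c in cv2.findContours(bl,0,2)[0]:
    if cv2.contourArea(c)>40:
        r=cv2.minAreaRect(c);print("blk",r,ray(m,r[0],.024).round(4))
t=(W[...,2]>.08)&roi
for i,c in enumerate(cv2.findContours(t.astype(np.uint8),0,2)[0]):
    k=np.zeros(z.shape,np.uint8);cv2.drawContours(k,[c],-1,1,-1);q=(k>0)&t
    print("tall",q.sum(),np.median(W[q],0).round(4),W[q].max(0).round(4),np.argwhere(q).mean(0),p[q].mean(0).round())
cv2.imwrite("pics/top_c.png",cv2.resize(p[185:325,195:385,::-1],None,fx=4,fy=4,interpolation=cv2.INTER_CUBIC))
E
```

```text
Traceback (most recent call last):
  File "h.py", line 11, in world
    return c@np.array(m["rotation"]).T+np.array(m["origin"])
           ~~~~~~~~~~~~~~~~~~~~~~~~~~~^~~~~~~~~~~~~~~~~~~~~~
ValueError: operands could not be broadcast together with shapes (420,560) (3,)
```

```bash
python3 -c "
from h import *
d=pickle.load(open('d0.pkl','rb'))
for n in d: print(d[n][2])"
```

```text
{'K': array([[452.42493266,   0.        , 283.40340151],
       [  0.        , 452.42493266, 217.12455866],
       [  0.        ,   0.        ,   1.        ]]), 'origin': array([0.45449032, 0.01105677, 0.79436269]), 'rotation': array([-2.95919586, -0.03389741, -1.57695878])}
{'K': array([[399.06545117,   0.        , 276.76459932],
       [  0.        , 399.06545117, 199.51765461],
       [  0.        ,   0.        ,   1.        ]]), 'origin': array([0.43939441, 0.55434802, 0.39258842]), 'rotation': array([-2.0900692 , -0.00294681, -2.85913099])}
```

```bash
sed -i 's/^def ray/def RM(m): return Rot.from_euler("xyz",m["rotation"]).as_matrix()\ndef ray/; s/np.array(m\["rotation"\])/RM(m)/' h.py
cat > a.py <<'E'
from h import *
p,z,m=pickle.load(open("d0.pkl","rb"))["top"]
W=world(m,z)
hsv=cv2.cvtColor(p,cv2.COLOR_RGB2HSV)
roi=np.zeros(z.shape,bool);roi[180:330,75:400]=1
b=((W[...,2]>.007)&roi).astype(np.uint8)
b=cv2.morphologyEx(b,cv2.MORPH_OPEN,np.ones((5,5)))
c=max(cv2.findContours(b,0,2)[0],key=cv2.contourArea)
r=cv2.minAreaRect(c);bx=cv2.boxPoints(r);print("board px",r)
w=ray(m,bx,.012);print(w.round(4),np.linalg.norm(np.diff(w,axis=0),axis=1))
bl=((W[...,2]>.019)&(W[...,2]<.03)&roi&(hsv[...,1]>120)).astype(np.uint8)
for c in cv2.findContours(bl,0,2)[0]:
    if cv2.contourArea(c)>40:
        r=cv2.minAreaRect(c);print("blk",r,ray(m,r[0],.024).round(4))
t=(W[...,2]>.08)&roi
for i,c in enumerate(cv2.findContours(t.astype(np.uint8),0,2)[0]):
    k=np.zeros(z.shape,np.uint8);cv2.drawContours(k,[c],-1,1,-1);q=(k>0)&t
    print("tall",q.sum(),np.median(W[q],0).round(4),W[q].max(0).round(4),np.argwhere(q).mean(0),p[q].mean(0).round())
cv2.imwrite("pics/top_c.png",cv2.resize(p[185:325,195:385,::-1],None,fx=4,fy=4,interpolation=cv2.INTER_CUBIC))
E
python3 a.py
```

```text
board px ((232.58383178710938, 255.1550750732422), (82.39293670654297, 295.3989562988281), 78.31063079833984)
[[ 0.5506  0.3334  0.012 ]
 [ 0.6576 -0.1702  0.012 ]
 [ 0.5131 -0.1936  0.012 ]
 [ 0.4156  0.296   0.012 ]] [0.5148159  0.14635599 0.49916119]
blk ((230.5, 326.5), (5.0, 23.0), 90.0) [[0.4127 0.0726 0.024 ]]
blk ((166.0961456298828, 237.9807891845703), (14.512594223022461, 15.100942611694336), 78.69007110595703) [[0.5604 0.1841 0.024 ]]
blk ((192.86538696289062, 232.32693481445312), (14.31647777557373, 14.904828071594238), 78.69007110595703) [[0.5701 0.1391 0.024 ]]
blk ((267.6346130371094, 216.67308044433594), (14.120361328125, 14.31647777557373), 78.69007110595703) [[0.5973 0.0114 0.024 ]]
blk ((297.5294494628906, 210.61769104003906), (14.067066192626953, 14.309601783752441), 75.96376037597656) [[ 0.608  -0.0406  0.024 ]]
tall 1 [0.4545 0.0111 0.7944] [0.4545 0.0111 0.7944] [329. 319.] [141. 116.  82.]
tall 1 [0.4545 0.0111 0.7944] [0.4545 0.0111 0.7944] [327. 336.] [143. 119.  83.]
tall 1 [0.4545 0.0111 0.7944] [0.4545 0.0111 0.7944] [327. 150.] [136. 112.  79.]
tall 1 [0
[... 14265 characters left out ...]
91.  75.] [136. 113.  80.]
tall 1 [0.4545 0.0111 0.7944] [0.4545 0.0111 0.7944] [187. 224.] [132. 109.  78.]
tall 1 [0.4545 0.0111 0.7944] [0.4545 0.0111 0.7944] [187.  81.] [131. 109.  77.]
tall 1 [0.4545 0.0111 0.7944] [0.4545 0.0111 0.7944] [186. 109.] [134. 111.  79.]
tall 1 [0.4545 0.0111 0.7944] [0.4545 0.0111 0.7944] [185. 362.] [142. 118.  83.]
tall 1 [0.4545 0.0111 0.7944] [0.4545 0.0111 0.7944] [185. 338.] [142. 118.  83.]
tall 1 [0.4545 0.0111 0.7944] [0.4545 0.0111 0.7944] [182.  79.] [136. 113.  79.]
tall 1 [0.4545 0.0111 0.7944] [0.4545 0.0111 0.7944] [181. 292.] [148. 123.  86.]
tall 254 [0.6395 0.2054 0.0852] [0.6469 0.2295 0.0883] [183.94094488 146.18503937] [101.  98.  96.]
```

View pics/top_c.png

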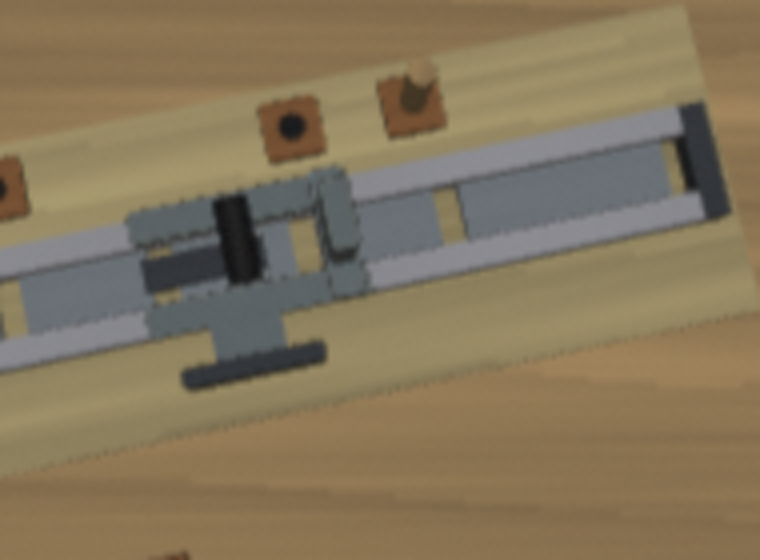

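The enlarged crop shows the black bar at (237,238), the post at (338,215) and a notch at (450,215), which is just past the peg block at (410,105). A further notch sits at (303,245). Next I'll refine the axis and the notch position, then work out the move.

```bash
cat > b.py <<'E'
from h import *
p,z,m=pickle.load(open("d0.pkl","rb"))["top"]
W=world(m,z);hsv=cv2.cvtColor(p,cv2.COLOR_RGB2HSV)
ok=(z>.3)
roi=np.zeros(z.shape,bool);roi[225:262,230:300]=1
bar=roi&ok&(W[...,2]>.085)&(p.max(2)<60); post=roi&ok&(W[...,2]>.108)&(W[...,2]<.118)
def cen(k,h): 
    r=cv2.minAreaRect(np.argwhere(k)[:,::-1].astype(np.float32));return r,ray(m,r[0],h)[0]
rb,B=cen(bar,.102);rp,P=cen(post,.113)
print(rb,B.round(4),rp,P.round(4))
# rail tops: lavender, z~34
hsvr=(W[...,2]>.028)&(W[...,2]<.040)&ok&(p[...,2]>p[...,1]+2)&(p[...,0]>125)
q=np.argwhere(hsvr[200:310,80:390])[:,::-1]+[80,200]
w=ray(m,q,.034)[:,:2]
best=None
for a in np.linspace(.15,.26,111):
    xh=np.array([np.cos(a),np.sin(a)]);u=w@xh
    h=np.histogram(u,bins=np.arange(u.min(),u.max(),.001))[0]; s=(h.astype(float)**2).sum()
    if best is None or s>best[0]:best=(s,a,u)
s,a,u=best;print("yaw",a,len(u),"x spread",np.percentile(u,[2,25,50,75,98]).round(4))
yh=np.array([-np.sin(a),np.cos(a)]);xh=np.array([np.cos(a),np.sin(a)])
mid=(np.percentile(u,2)+np.percentile(u,98))/2
for n,v in(("bar",B),("post",P)):print(n,"x",v[:2]@xh-mid,"y",v[:2]@yh)
# centreline brightness profile at z=.03
y0=B[:2]@yh+34.25e-3
f=lambda yy:np.array([mid*xh[0]+yy*yh[0],mid*xh[1]+yy*yh[1],.03])
Rm=RM(m)
ys=np.arange(y0-.165,y0+.02,.0005)
pr=[]
for dx in np.arange(-.007,.0071,.001):
    pts=np.array([f(y)+np.r_[dx*xh,0] for y in ys]);c=(pts-m["origin"])@Rm
    px=(c[:,:2]/c[:,2:])@np.diag([m["K"][0,0]]*2)+m["K"][:2,2]
    pr.append(cv2.remap(p,px[:,0].astype(np.float32)[None],px[:,1].astype(np.float32)[None],1)[0].astype(float))
pr=np.mean(pr,0); g=pr[:,0]-pr[:,2]
e=np.where(np.diff((g>10).astype(int)))[0]
print("fence y of board/rack transitions (mm)",((ys[e]-y0)*1e3).round(1))
pk=ray(m,(297.53,210.62),.024)[0,:2];print("peg y",pk@yh-y0,"x",pk@xh-mid)
G=mid*xh+(y0-.06)*yh;print("grip",G, "grip by post",P[:2]@yh+.01425-(y0-.06))
E
python3 b.py
```

```text
((264.9504699707031, 241.6433868408203), (21.834495544433594, 32.22586441040039), 75.3791275024414) [0.5437 0.0155 0.102 ] ((279.5294189453125, 238.38235473632812), (17.89676284790039, 7.809497356414795), 77.47119140625) [ 0.5473 -0.0067  0.113 ]
yaw 0.20900000000000002 2427 x spread [0.5119 0.5162 0.5209 0.5541 0.5585]
bar x -9.015293160929971e-05 y -0.09769844696558994
post x -0.00124164834257523 y -0.12013459173259589
fence y of board/rack transitions (mm) [-112.5 -101.5  -50.5  -38.5]
peg y -0.10241072106525984 x 0.05115016309333187
grip [ 0.54916649 -0.00971789] grip by post 0.017563855232994044
```

Request:
{"method": "carry_out", "body": {"plan": "8.5 -34.7 -29.56 0 -0.6286;8.5 -34.7 -29.56 0 -0.6286;8.5 -34.7 -29.56 0 -0.6286;8.5 -34.7 -29.56 0 -0.6286;8.5 -34.7 -29.56 0 -0.6286;8.5 -34.7 -29.56 0 -0.6286;8.5 -34.7 -29.56 0 -0.6286;8.5 -34.7 -29.56 0 -0.6286;8.5 -34.7 -29.56 0 -0.6286;8.5 -34.7 -29.56 0 -0.6286;8.5 -34.7 -29.56 0 -0.6286;8.5 -34.7 -29.56 0 -0.6286", "newtons": 25}}

```text
t: 1.1
eef_pos: [0.4631, 0.177, 0.231]
orientation: [-3.139, 0.0, -2.939]
contact_force: [-0.3, 0.3, -0.3]
gripper_width: 0.085
finger_force: 0.0
```

Request:
{"method": "carry_out", "body": {"plan": "8.5 -4.58 -18.99 3 0;8.5 -4.58 -18.99 3 0;8.5 -4.58 -18.99 3 0;8.5 -4.58 -18.99 3 0;8.5 -4.58 -18.99 3 0;8.5 -4.58 -18.99 3 0;8.5 -4.58 -18.99 3 0;8.5 -4.58 -18.99 3 0;8.5 -4.58 -18.99 3 0"}}

```text
t: 1.85
eef_pos: [0.5452, 0.0071, 0.2013]
orientation: [3.141, -0.0, -2.931]
contact_force: [-0.5, 0.6, -0.7]
gripper_width: 0.0849
finger_force: 0.0
```

```bash
python3 - <<'E'
from h import *
from station import ctrl
s=ctrl.read_state();m=ctrl.camera_model("wrist");p,z=ctrl.snapshot("wrist")
print(s["eef_pos"].round(4),s["orientation"].round(4),m)
pickle.dump((p,z,m,s),open("w1.pkl","wb"));cv2.imwrite("pics/w1.png",p[...,::-1])
E
```

```text
[0.5452 0.0071 0.2013] [ 3.1412e+00 -1.0000e-04 -2.9314e+00] {'K': array([[361.37233643,   0.        , 281.09969569],
       [  0.        , 361.37233643, 209.59364341],
       [  0.        ,   0.        ,   1.        ]]), 'origin': array([ 0.46384144, -0.01067774,  0.34274181]), 'rotation': array([ 2.81274764e+00, -5.52328465e-04,  1.77984343e+00])}
```

View pics/w1.png

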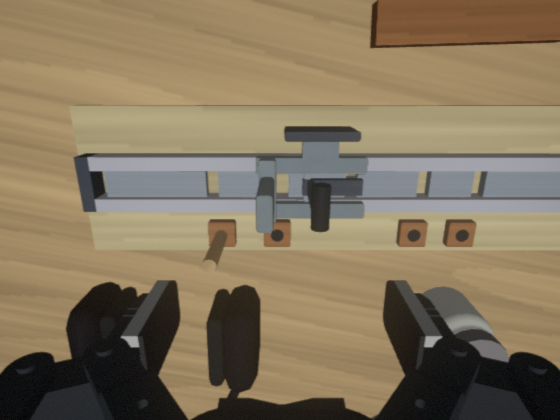

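The wrist view has image right as fence +y. It shows the post top near (265,195), the bar at (320,205), the target notch at about (213,183) above the dowel block at (222,233), and the fingers at (155,320) and (410,320). I'll measure the post, bar and notches here.

```bash
cat > c.py <<'E'
import sys
from h import *
p,z,m,s=pickle.load(open(sys.argv[1],"rb"))
W=world(m,z);a=.209
xh=np.array([np.cos(a),np.sin(a)]);yh=np.array([-np.sin(a),np.cos(a)])
T=s["eef_pos"][:2];
ok=z>.05;roi=np.zeros(z.shape,bool);roi[120:250,80:500]=1
post=roi&ok&(W[...,2]>.107)&(W[...,2]<.12)
q=W[post];print("post z",np.median(q[:,2]),"n",len(q))
def st(q,n):
    y=(q[:,:2]-T)@yh;x=(q[:,:2]-T)@xh
    print(n,"y rel TCP mm",(np.percentile(y,[2,50,98])*1e3).round(1),"x",(np.percentile(x,[2,50,98])*1e3).round(1))
st(q,"post")
bar=roi&ok&(W[...,2]>.085)&(W[...,2]<.107)&(p.max(2)<50)
st(W[bar],"bar");print("bar z",np.percentile(W[bar][:,2],[50,95]))
# rail mid-line and profile
rl=roi&ok&(W[...,2]>.029)&(W[...,2]<.039)&(p[...,2].astype(int)>p[...,1]+3)&(p[...,0]>110)
st(W[rl],"rail")
x=(W[rl][:,:2]-T)@xh;mid=(np.percentile(x,2)+np.percentile(x,98))/2
ys=np.arange(-.14,.22,.0005);pr=[]
for dx in np.arange(-.008,.0081,.001):
    pts=np.c_[T+np.outer(ys,yh)+(mid+dx)*xh,np.full(len(ys),.03)];c=(pts-m["origin"])@RM(m)
    px=c[:,:2]/c[:,2:]*m["K"][0,0]+m["K"][:2,2]
    pr.append(cv2.remap(p,px[:,0].astype(np.float32)[None],px[:,1].astype(np.float32)[None],1)[0].astype(float))
for sl,n in((slice(0,6),"lo x"),(slice(6,11),"mid"),(slice(11,17),"hi x")):
    g=np.mean(pr[sl],0);g=g[:,0]-g[:,2];e=np.where(np.diff((g>5).astype(int)))[0]
    print(n,"board edges, y rel TCP mm",(ys[e]*1e3).round(1))
E
python3 c.py w1.pkl
```

```text
post z 0.11127742931112306 n 676
post y rel TCP mm [-17.5 -11.4  -5.9] x [-14.1  -1.7  11.6]
bar y rel TCP mm [21.6 25.4 33.5] x [-17.5 -10.    7.3]
bar z [0.09866681 0.10094868]
rail y rel TCP mm [-162.3  -40.3  186.7] x [-24.8  -5.   23.8]
lo x board edges, y rel TCP mm [-67.  -56.5  -6.    6.  120.5 129.  170.  177. ]
mid board edges, y rel TCP mm [-67.  -56.5  -6.    6.  120.5 129.  170.  177. ]
hi x board edges, y rel TCP mm [-67.  -56.5  -5.5   6.  120.5 129.  170.  177. ]
```

Request:
{"method": "carry_out", "body": {"plan": "8.5 0 0 4 0;8.5 0 0 7 0;8.5 0 0 10 0;8.5 0 0 11.8 0;8.5 0 0 12.6 0;8.5 0 0 12.6 0;8.5 0 0 12.6 0"}}

```text
t: 2.48
eef_pos: [0.5459, 0.0065, 0.0762]
orientation: [-3.141, 0.001, -2.932]
contact_force: [0.6, -0.4, 0.5]
gripper_width: 0.0852
finger_force: 0.0
```

Request:
{"method": "carry_out", "body": {"plan": "7 0 0 0 0;6.4 0 0 0 0;5.8 0 0 0 0;5.2 0 0 0 0;4.8 0 0 0 0;4.6 0 0 0 0;4.6 0 0 0 0;4.6 0 0 0 0", "newtons": 25}}

```text
t: 3.15
eef_pos: [0.547, 0.0067, 0.0775]
orientation: [3.141, 0.004, -2.933]
contact_force: [-0.4, 4.8, 3.2]
gripper_width: 0.0459
finger_force: 2.5
```

Request:
{"method": "carry_out", "body": {"plan": "4.4 0 0 0 0;4.2 0 0 0 0;4.0 0 0 0 0;3.8 0 0 0 0;3.6 0 0 0 0;3.6 0 0 0 0;3.6 0 0 0 0", "newtons": 25}}

```text
t: 3.73
eef_pos: [0.5472, 0.0051, 0.0778]
orientation: [-3.14, 0.004, -2.933]
contact_force: [-0.6, -0.6, 7.7]
gripper_width: 0.0392
finger_force: 24.8
```

```bash
python3 - <<'E'
from h import *
from station import ctrl
s=ctrl.read_state();m=ctrl.camera_model("wrist");p,z=ctrl.snapshot("wrist")
print(s["eef_pos"].round(4),s["gripper_width"],s["finger_force"])
pickle.dump((p,z,m,s),open("w2.pkl","wb"));cv2.imwrite("pics/w2.png",p[...,::-1])
E
```

```text
[0.5472 0.0051 0.0778] 0.03917378273889994 24.76122736930847
```

View pics/w2.png

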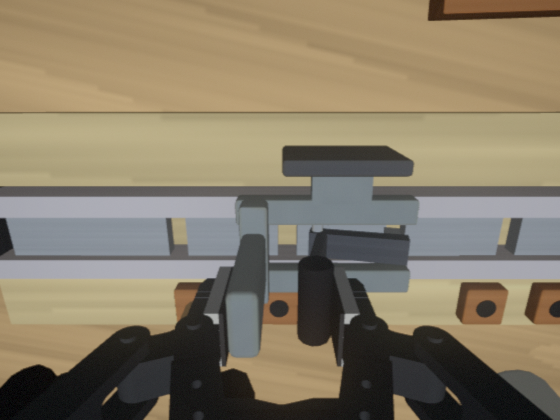

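The fingers now hold the post at (250,290) and the bar at (315,300), fully squeezed at 39 mm and 25 N. The target notch is at about (180,235). I'll re-measure post-to-notch in this closer view.

```bash
sed -i 's/roi\[120:250,80:500\]/roi[120:345,5:500]/' c.py; python3 c.py w2.pkl
```

```text
post z 0.11170596271217126 n 3664
post y rel TCP mm [-30.7 -13.5  30.4] x [-15.9  -8.2   4.3]
bar y rel TCP mm [-31.9  13.3  31.2] x [-19.3  -7.1  12.3]
bar z [0.0994166  0.10431383]
rail y rel TCP mm [-152.   -64.9  117.5] x [-26.5  -6.5  21.9]
lo x board edges, y rel TCP mm [-63.  -54.5  -3.    8.   58.5  66.  122.5 127.5]
mid board edges, y rel TCP mm [-63.  -54.5  -3.    8.  122.5 127.5]
hi x board edges, y rel TCP mm [-62.5 -54.5  -2.5   7.5 123.  127.5]
```

Request:
{"method": "carry_out", "body": {"plan": "3.6 0 -1 0 0;3.6 0 -2.2 0 0;3.6 0 -3.4 0 0;3.6 0 -4.6 0 0;3.6 0 -5.8 0 0;3.6 0 -7 0 0;3.6 0 -8.2 0 0;3.6 0 -9.4 0 0;3.6 0 -10.5 0 0;3.6 0 -11.5 0 0;3.6 0 -12.2 0 0;3.6 0 -12.4 0 0"}}

```text
t: 4.78
eef_pos: [0.573, -0.1162, 0.0779]
orientation: [-3.141, 0.004, -2.934]
contact_force: [-0.1, 5.2, 7.2]
gripper_width: 0.0397
finger_force: 25.8
```

Request:
{"method": "carry_out", "body": {"plan": "3.6 0 0 0 0;3.6 0 0 0 0;3.6 0 0 0 0"}}

```text
t: 5.03
eef_pos: [0.573, -0.1163, 0.0779]
orientation: [-3.139, 0.004, -2.933]
contact_force: [1.3, 0.4, 5.8]
gripper_width: 0.0394
finger_force: 28.0
```

```bash
cat > snap.py <<'E'
import sys
from h import *
from station import ctrl
n=sys.argv[1]
s=ctrl.read_state();m=ctrl.camera_model("wrist");p,z=ctrl.snapshot("wrist")
print(s["eef_pos"].round(4),s["gripper_width"],s["finger_force"],s["contact_force"].round(1),"y",s["eef_pos"][:2]@[-.2075,.9782])
pickle.dump((p,z,m,s),open(n+".pkl","wb"));cv2.imwrite(f"pics/{n}.png",p[...,::-1])
E
python3 snap.py w3; python3 c.py w3.pkl
```

```text
[ 0.573  -0.1163  0.0779] 0.03938634359867808 27.978331446647644 [1.3 0.4 5.8] y -0.2326750646516989
post z 0.11171995785156164 n 3664
post y rel TCP mm [-30.6 -13.4  30.2] x [-15.8  -8.1   4.1]
bar y rel TCP mm [-31.7  14.1  31.4] x [-19.3  -7.3  10.2]
bar z [0.09928809 0.10471282]
rail y rel TCP mm [-40.4  87.7 122.1] x [-26.3  -6.   22. ]
lo x board edges, y rel TCP mm [-54.  -42.  -31.5  58.   65.5 120.  125. ]
mid board edges, y rel TCP mm [-54.  -42.  -31.5 120.  125.5]
hi x board edges, y rel TCP mm [-54.  -42.  -31.5 120.5 125. ]
```

View pics/w3.png

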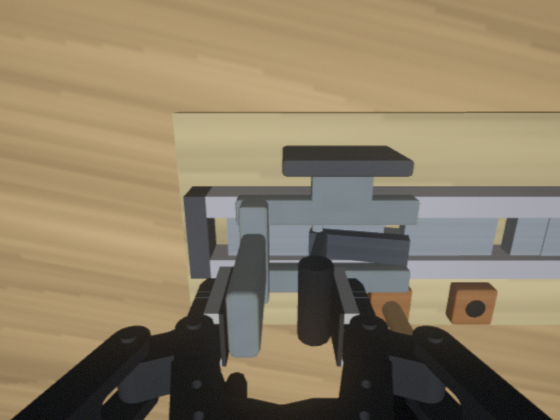

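The stop has slid with the fingers. The post is at (250,290), the bar at (315,300), and the peg block at (395,310) is now beside the tooth end. My estimate is about 4 mm past the notch. Next I let the lever out so the tooth rests on the rack, then nudge back towards +y with the post.

Request:
{"method": "carry_out", "body": {"plan": "4.4 0 0 0 0;4.7 0 0 0 0;5.0 0 0 0 0;5.3 0 0 0 0;5.6 0 0 0 0;5.9 0 0 0 0;6.2 0 0 0 0;6.6 0 0 0 0;7.0 0 0 0 0;7.0 0 0 0 0"}}

```text
t: 5.92
eef_pos: [0.5712, -0.1155, 0.0753]
orientation: [-3.142, -0.0, -2.933]
contact_force: [0.5, 0.3, 0.2]
gripper_width: 0.07
finger_force: 0.0
```

```bash
cat > d.py <<'E'
import sys
from h import *
p,z,m,s=pickle.load(open(sys.argv[1],"rb"))
W=world(m,z);a=.209
xh=np.array([np.cos(a),np.sin(a)]);yh=np.array([-np.sin(a),np.cos(a)])
T=s["eef_pos"][:2];y=(W[...,:2]-T)@yh*1e3;x=(W[...,:2]-T)@xh*1e3
zz=W[...,2]
k=(zz>.106)&(zz<.118)&(abs(x+1)<14)&(z>.05)
lab=cv2.connectedComponentsWithStats(k.astype(np.uint8))
for i,t in enumerate(lab[2][1:],1):
    if t[4]>200:
        q=lab[1]==i;print("z.11 blob",t,"y",np.percentile(y[q],[2,50,98]).round(1),"col",p[q].mean(0).round())
k=(p.max(2)<45)&(zz>.093)&(zz<.106)&(y>5)&(y<32)&(x<12)&(x>-19)
lab=cv2.connectedComponentsWithStats(k.astype(np.uint8))
for i,t in enumerate(lab[2][1:],1):
    if t[4]>200:
        q=lab[1]==i;print("bar blob",t,"y",np.percentile(y[q],[2,50,98]).round(1))
E
python3 d.py w3.pkl; python3 snap.py w4;python3 d.py w4.pkl
```

```text
z.11 blob [ 188  289   74   78 3017] y [-30.4 -16.4  -8.2] col [103. 107. 107.]
z.11 blob [ 334  297   42   70 1073] y [19.3 20.9 31.8] col [64. 61. 59.]
bar blob [ 299  262   41   79 1577] y [ 6.6 15.6 20. ]
[ 0.5712 -0.1155  0.0753] 0.07000822839458687 0.0 [0.5 0.3 0.2] y -0.23145764727657367
z.11 blob [ 221  293   37   73 2368] y [-20.9 -15.   -9.5] col [114. 120. 121.]
z.11 blob [ 137  300   52   70 1182] y [-48.2 -35.6 -35. ] col [49. 46. 40.]
z.11 blob [ 375  301   52   69 1177] y [34.4 35.1 47.7] col [50. 47. 42.]
bar blob [308 267  36  42 847] y [10.  16.2 22.2]
```

Request:
{"method": "carry_out", "body": {"plan": "7 0 0.4 0 0;7 0 0.8 0 0;7 0 1.1 0 0;7 0 1.3 0 0;7 0 1.4 0 0;7 0 1.45 0 0;7 0 1.5 0 0;7 0 1.5 0 0"}}

```text
t: 6.63
eef_pos: [0.5683, -0.1018, 0.0752]
orientation: [-3.139, 0.0, -2.933]
contact_force: [2.1, -5.7, -2.5]
gripper_width: 0.0698
finger_force: 2.8
```

Request:
{"method": "carry_out", "body": {"plan": "7 0 0.03 0 0;7 0 0.06 0 0;7 0 0.09 0 0;7 0 0.12 0 0;7 0 0.15 0 0;7 0 0.15 0 0"}}

```text
t: 7.13
eef_pos: [0.5682, -0.1013, 0.0752]
orientation: [-3.138, 0.001, -2.933]
contact_force: [2.0, -8.5, -3.7]
gripper_width: 0.0699
finger_force: 4.6
```

```bash
python3 snap.py w5;python3 d.py w5.pkl
```

```text
[ 0.5682 -0.1013  0.0752] 0.0699159427007638 4.60155576467514 [ 2.  -8.5 -3.7] y -0.21701575879377627
z.11 blob [ 137  293   84   77 3459] y [-47.  -30.8 -23.3] col [93. 97. 97.]
z.11 blob [ 376  301   51   69 1167] y [34.6 35.2 47.9] col [49. 46. 42.]
bar blob [296 268  11  37 282] y [5.2 7.3 9. ]
```

Request:
{"method": "carry_out", "body": {"plan": "7 0 0.03 0 0;7 0 0.06 0 0;7 0 0.09 0 0;7 0 0.12 0 0;7 0 0.15 0 0;7 0 0.15 0 0"}}

```text
t: 7.68
eef_pos: [0.5677, -0.0988, 0.0753]
orientation: [-3.14, 0.0, -2.933]
contact_force: [0.7, -4.5, -3.9]
gripper_width: 0.0703
finger_force: 2.5
```

Request:
{"method": "carry_out", "body": {"plan": "7 0 0.03 0 0;7 0 0.06 0 0;7 0 0.09 0 0;7 0 0.12 0 0;7 0 0.12 0 0"}}

```text
t: 8.1
eef_pos: [0.5673, -0.0971, 0.0753]
orientation: [-3.141, 0.0, -2.933]
contact_force: [1.7, -4.4, -1.8]
gripper_width: 0.0698
finger_force: 2.5
```

```bash
sed -i 's/(y>5)&(y<32)/(y>-8)\&(y<32)/' d.py; python3 snap.py w6;python3 d.py w6.pkl
```

```text
[ 0.5673 -0.0971  0.0753] 0.06984624321803569 2.5043298304080963 [ 1.7 -4.4 -1.8] y -0.21270737809741924
z.11 blob [ 137  293   83   77 3451] y [-47.2 -30.9 -23.4] col [93. 98. 97.]
z.11 blob [ 375  300   52   70 1185] y [34.5 35.1 47.8] col [46. 43. 40.]
bar blob [292 267  36  40 747] y [ 4.1 10.5 16.6]
```

Request:
{"method": "carry_out", "body": {"plan": "7 0 0.04 0 0;7 0 0.08 0 0;7 0 0.12 0 0;7 0 0.16 0 0;7 0 0.2 0 0;7 0 0.2 0 0"}}

```text
t: 8.65
eef_pos: [0.5671, -0.0961, 0.0753]
orientation: [-3.139, 0.0, -2.933]
contact_force: [1.9, -8.4, -4.4]
gripper_width: 0.0699
finger_force: 4.7
```

Request:
{"method": "carry_out", "body": {"plan": "7 0 0.05 0 0;7 0 0.1 0 0;7 0 0.15 0 0;7 0 0.15 0 0"}}

```text
t: 8.98
eef_pos: [0.5671, -0.096, 0.0752]
orientation: [-3.136, 0.001, -2.932]
contact_force: [5.1, -14.9, -6.4]
gripper_width: 0.0703
finger_force: 7.4
```

The stop is now held by the notch wall: 15 N with no movement and the lever fully out. I'll back off and rise clear.

Request:
{"method": "carry_out", "body": {"plan": "7.4 0 -0.3 0 0;8 0 -0.8 0 0;8.5 0 -1.2 0 0;8.5 0 -1.3 0 0;8.5 0 -1.3 0 0;8.5 0 -1.3 -2 0;8.5 0 -1.3 -5 0;8.5 0 -1.3 -9 0;8.5 0 -1.3 -13 0;8.5 0 -1.3 -13 0;8.5 0 -1.3 -13 0"}}

```text
t: 9.9
eef_pos: [0.5712, -0.1061, 0.2096]
orientation: [-3.138, 0.007, -2.932]
contact_force: [-0.1, 0.1, -1.4]
gripper_width: 0.0853
finger_force: 0.0
```

```bash
python3 snap.py w7; sed 's/abs(x+1)<14/abs(x+1)<18/' d.py>d2.py; python3 d2.py w7.pkl; python3 c.py w7.pkl|grep edges
```

```text
[ 0.5712 -0.1061  0.2096] 0.08533824088129276 0.0 [-0.1  0.1 -1.4] y -0.22229586349610783
z.11 blob [247 186  18  39 635] y [-24.1 -18.2 -12.7] col [115. 122. 122.]
lo x board edges, y rel TCP mm [-64.  -52.  -41.5  47.5  51.  110.  119.  171.5 178.5]
mid board edges, y rel TCP mm [-64.  -51.5 -41.5 110.  119.  171.5 178.5]
hi x board edges, y rel TCP mm [-64.  -52.  -41.5 110.  119.  171.5 178.5]
```

View pics/w7.png

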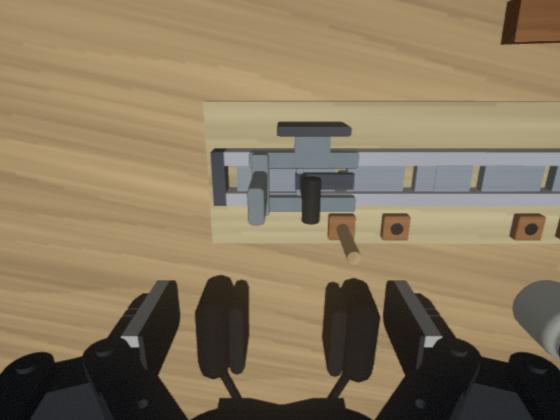

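The last view shows the lever fully out: bar (311,200) to post (258,190) is 53 px, the same spacing as when latched at the start once scaled for height. The tooth end is beside the peg block at (341,226), and the arm is clear.

```bash
python3 -c "
from station import ctrl
print(ctrl.sign_off())"
```

```text
the job is handed in; nothing more can be done
None
```

The stop is set in the notch nearest the peg, about 124 mm towards -y from the start notch. The lever is fully out, and about 15 N on the post did not move it. The arm is clear and the job is handed in.

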